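# Reset the food chopper and hold its pulse dial

### The job

The food chopper on the worktop has tripped: press its yellow reset pedal all the way down to its stop and let it spring back up. Then push the red finger lever of the spring-return dial clockwise (seen from above) past the first and second clicks to the third, the pulse position marked with three red dots, and finish while the gripper is still holding it there against the spring. Leave the crockery, bottle and tools around it where they are.

Things in the scene. Friction and masses are not known exactly. Their poses are not given: they have to be found in the camera images.
- chopper: Food chopper, fixed to the worktop: white base 220 x 460 x 100 mm (x, y, z), flat deck at z = 100 mm. Origin: centre of its underside; x points to its rear, y along its length. On the deck: at x = 20, y = -145 mm a clear bowl with black lid, radius 78 mm, top 260 mm over the worktop; at y = 25 mm the yellow reset pedal; at y = 145 mm the dial. Place and yaw vary.
- reset_pedal (a joint): Tilt of the yellow pedal, rad: 0 at rest, 0.25 at its lower stop; springs back up. Plate 85 mm long (chopper x), 70 wide, 8 thick, hinged along its rear edge (chopper x = 10, y = 25, z = 108 mm, axis along y); at rest its front is raised, sloping at 0.28 rad. Press down at pedal_press: 3 N to start it, about 8 N at the stop. Fully down: above 0.22.
- pedal_press (a point): Point on the upper face of the yellow pedal, 68 mm in front of its hinge and 17 mm behind its front edge, midway across; 131 mm over the worktop at rest; it sinks 17 mm to the stop.
- dial (a joint): Angle of the dial, rad: 0 at rest, grows clockwise seen from above. Clicks (uneven resistance) at 0.4 (one dot), 0.8 (two dots), 1.2 (three red dots, the third position); hard stop at 1.32. A spring drives it back to 0 from any position when let go: 0.1 to 0.53 N m, up to 9 N at the lever. It counts as at the third position from 1.08 to the stop.
- dial_axis (a point): Point on the dial's vertical turning axis, 128 mm over the worktop. The dial's round grey disc is 30 mm in radius, its top 120 mm over the worktop; printed dots lie on the deck 78 mm from the axis.
- dial_lever (a point): The dial's red finger lever, turning with it: an upright tab 22 mm (radially) by 12 mm (in the turning direction), from 107 to 148 mm over the worktop. This point: in the tab's middle, 58 mm from dial_axis, 128 mm over the worktop. At rest the direction from the axis to it is chopper x turned 200 degrees anticlockwise. Can be pinched across its 12 mm or pushed by its side.
- pinch_bowl: Bystander: small blue ceramic bowl, radius 32, height 30 mm, standing loose on the chopper's deck near its rear edge. Origin: centre of its underside.
- bowl_red: Bystander: red bowl of orange-coloured carrots, radius 60, height 55 mm, to the left or right of the chopper. Origin: centre of its underside.
- bowl_white: Bystander: white bowl of tomatoes, radius 60, height 55 mm, to the left or right of the chopper. Origin: centre of its underside.
- cup: Bystander: terracotta cup, radius 38, height 85 mm, close behind the chopper. Origin: centre of its underside.
- scraper: Bystander: spatula with wooden handle, 240 mm long, lying in front of the chopper, 20 mm high. Origin: its middle, on the underside.
- oil_bottle: Bystander: green bottle, radius 32, height 200 mm, to the left. Origin: centre of its underside.

How it is judged:
By the outcome, as a careful person would: the job done as asked, in the order asked, and still so for the second after the job is handed in, while the arm keeps its last pose, push and grip.
It also fails if it takes over 42 s, if anything falls off the work surface, if the arm or the gripper's body presses on something with over 40 N, if the wrist force passes 120 N, or if a joint passes its speed limit or range.

### The arm

A 7-joint arm with a two-finger parallel gripper is mounted at the origin on the work surface. World frame = base frame: x ahead of the robot, y to its left, z up, the work surface at z = 0. Lengths are in m, angles in rad, forces in N, time in s.
With the tool pointing down it reaches from about 0.4 to 0.85 m from the base axis. Payload 10.4 kg.
Tool frame: the origin (TCP) lies on the centre line of the jaws, within the pads' length; the fingertips stand r.finger_overhang ahead of it and the grasp point (between the pads) lies 5 mm behind it (r.finger_overhang is the distance from the TCP to the fingertips, in m); z points along the fingers, y is the line along which they close (so a half turn about z gives the same grasp; the last joint's range is limited). The gripper opens to 87 mm and grips with 3 to 60 N. Pads are 19 mm wide; open, the fingers measure 117 mm over their backs; the gripper's body (75 mm by 190 mm) begins 51 mm behind the grasp point.
Start: joints at [-1.324, 0.332, -0.065, 1.46, 0.022, 1.35, -0.088], TCP at [0.167, 0.602, 0.237] pointing down, gripper open.
Joint ranges: [-2.6, 2.6], [-0.5, 2.12], [-1.47, 1.34], [0.16, 2.42], [-1.27, 4.41], [0.06, 2.06], [-2.6, 2.6]. Speed limits (rad/s): [2.22, 2.22, 2.79, 2.79, 3.14, 3.14, 3.14].

### API

Orientations are given as a unit quaternion [x, y, z, w].
In Python, from bench import read_state, viewer, r gives the robot as it stands.
- The arm moves only by the tool carry_out, never from a script. Its argument "moves" is a list of rows, each a list of 6 numbers: the shift along the tool's x, y, z in units of 40 mm (1.0 is 40 mm), then the turn, a rotation vector about the tool's x, y, z in units of 8 degrees (1.0 is 8 degrees). A call has 1 to 20 rows; each row shifts and turns the commanded pose from where the row before left it, along the tool's axes as they then stand; what a row does not reach is not made up. A row lasts 1/8 s, in which the tool goes at most 62.5 mm and 10.7 degrees, less where a joint would pass 70% of its speed; a pose out of reach is approached as far as the arm can. A call is refused whole if a number of a shift passes 1 or a number of a turn 1, either way. A call with a gripper value outside its range is refused whole. "fingers" is the finger opening in mm, from 0 to 87, set as the call begins (left out, the last holds). The fingers move at their own pace and stop on an object; "force" is the grip in N (left out, the last holds). Time passes only in rows, so rows that do not move let the fingers close. It gives the time, the measured TCP pose, the force, the opening and the grip force at its end, in the units of the state.
- read_state(): the state, without advancing time (a new reading comes with each control period).
- viewer.camera(name): name is "side" or "top"; returns a dict with "pixels" (480x640x3 uint8, red, green, blue), "range_z" (480x640 float32, m along the optical axis (not along the pixel's ray), 0 where there is no reading), "fx", "fy", "cx", "cy" (pixels), "xyz" and "orientation" of the camera in the world. Camera axes: x right, y down, z forward; pixel columns grow to the right and rows downward; lengths in m; the calibration is good to about 2 mm. A picture is of the moment at which its call begins.
- r.close_job(): hands the job in; it is judged then, once.
The state is a dict: "time": time; "joint_positions": joint angles; "joint_vel": joint speeds; "joint_torque": joint torques, N m; "ee_pos": TCP position; "eef_rot": TCP orientation; "ft_force": force on the tool from outside, world axes, zero at the start; "torque": the same for the moment, N m; "width": finger opening in m; "grip_force": force on a finger pad.
Only numpy, scipy, OpenCV 4.12 (cv2) and the standard library are available. Lean on these libraries where they do the work, as an engineer would, in place of code of your own. Each camera call takes 0.05 s, during which the arm holds its last target. There are 200 camera calls.

## Working session

There is one attempt and no reset: what is moved stays moved. The work goes in short steps, Python scripts to look and compute and a tool call to move; the robot and the scene stay as the last step left them, time stands still between calls to the robot, and variables do not carry over. Pictures are saved under pics/ and viewed, at most 10 in all, crops included, and the job is handed in when it is done.

Besides the shell and the picture viewer there is one more tool, called after "Call:" as name([rows], argument=value, ...), one row to a line, values as JSON. carry_out: Moves the arm, as the interface text tells. Its arguments: {"type":"object","properties":{"moves":{"type":"array","items":{"type":"array","items":{"type":"number"}}},"fingers":{"type":"number"},"force":{"type":"number"}},"required":["moves"]}

```bash
mkdir -p pics
cat > h.py <<'E'
import numpy as np, cv2
from scipy.spatial.transform import Rotation as R
from bench import read_state, viewer, r
def cam(n):
    c=viewer.camera(n); c['R']=R.from_quat(c['orientation']).as_matrix(); return c
def pts(c):
    v,u=np.mgrid[:480,:640]; z=c['range_z']
    p=np.stack([(u-c['cx'])/c['fx']*z,(v-c['cy'])/c['fy']*z,z],-1)
    return p@c['R'].T+np.array(c['xyz'])
def save(c,f): cv2.imwrite(f,c['pixels'][:,:,::-1])
def ray(c,u,v,h):
    d=c['R']@np.array([(u-c['cx'])/c['fx'],(v-c['cy'])/c['fy'],1]); o=np.array(c['xyz'])
    return o+d*(h-o[2])/d[2]
E
python3 - <<'E'
from h import *
s=read_state(); print({k:np.round(v,3) for k,v in s.items()}, r.finger_overhang)
for n in('top','side'):
    c=cam(n); save(c,f'pics/{n}0.png'); print(n,c['xyz'],c['orientation'],c['fx'])
    p=pts(c); hsv=cv2.cvtColor(c['pixels'],cv2.COLOR_RGB2HSV); H,S,V=hsv[...,0].astype(int),hsv[...,1],hsv[...,2]
    for nm,m in(('yel',(H>20)&(H<34)&(S>120)&(V>90)),('red',((H<6)|(H>174))&(S>140)&(V>70))):
        k,l,st,ce=cv2.connectedComponentsWithStats(m.astype(np.uint8))
        for i in range(1,k):
            if st[i,4]>25:
                q=p[(l==i)&(c['range_z']>0)]; print(nm,st[i],ce[i].round(1),q.mean(0).round(3),q.min(0).round(3),q.max(0).round(3))
E
```

```text
{'time': np.float64(0.0), 'joint_positions': array([-1.324,  0.333, -0.065,  1.461,  0.022,  1.35 , -0.088]), 'joint_vel': array([-0.001, -0.001, -0.001,  0.001,  0.   ,  0.001,  0.001]), 'joint_torque': array([ 0.0000e+00, -6.2326e+01,  2.4000e-02, -3.8990e+01, -6.1000e-02,
        4.0000e-02,  0.0000e+00]), 'ee_pos': array([0.166, 0.602, 0.236]), 'eef_rot': array([ 0.134,  0.991, -0.001, -0.   ]), 'ft_force': array([-0.038,  0.087,  0.182]), 'torque': array([0.001, 0.005, 0.008]), 'grip_force': np.float64(0.0), 'width': np.float64(0.087)} 0.014
top [0.39349271 0.03402296 1.55785111] [-0.69799622  0.71338193 -0.04296632  0.04518174] 551.2188986363142
yel [160  60  30  29 357] [175.6  75. ] [1.039 0.417 0.151] [1.002 0.381 0.142] [1.081 0.46  0.16 ]
yel [208  65  27  26 353] [220.9  78.7] [1.039 0.301 0.12 ] [1.005 0.265 0.11 ] [1.077 0.338 0.13 ]
yel [329 235  35  36 541] [345.1 250.5] [ 0.559 -0.025  0.122] [ 0.507 -0.07   0.108] [0.6   0.016 0.141]
yel [548 265  68  68 521] [581.9 297.7] [ 0.424 -0.674  0.038] [ 0.331 -0.768  0.028] [ 0.514 -0.581  0.047]
red [479 234  24  26 260]
[... 1460 characters left out ...]
 363   9  17  51] [ 63.8 371.1] [1.    0.422 0.151] [0.995 0.405 0.148] [1.005 0.439 0.154]
red [308 131  18  14 172] [315.8 138.2] [ 0.56  -0.422  0.047] [ 0.532 -0.463  0.034] [ 0.583 -0.394  0.056]
red [347 226   8   5  27] [350.5 228.1] [0.478 0.055 0.149] [0.47  0.048 0.145] [0.486 0.062 0.152]
red [313 343  58  53 351] [340.  371.7] [0.505 0.358 0.052] [0.446 0.294 0.013] [0.558 0.414 0.062]
red [336 353  15   7  41] [342.7 355.5] [0.498 0.307 0.029] [0.483 0.303 0.023] [0.512 0.312 0.035]
red [356 358   8  21  52] [360.4 368.2] [0.463 0.336 0.028] [0.458 0.316 0.018] [0.471 0.358 0.036]
red [319 361   7  13  34] [322.7 366.1] [0.539 0.331 0.027] [0.534 0.322 0.02 ] [0.546 0.347 0.033]
```

View pics/top0.png

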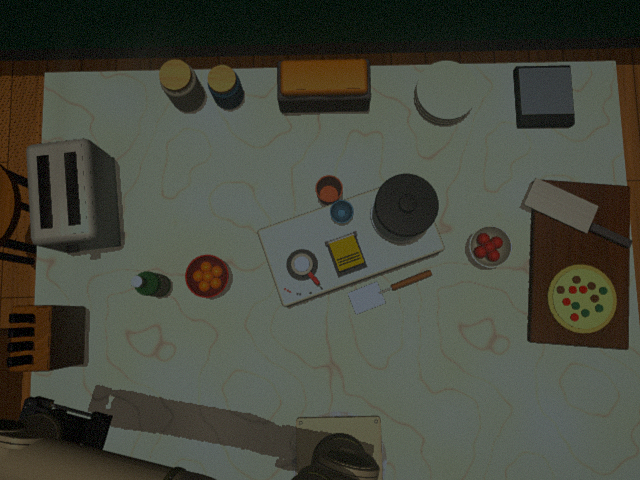

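View pics/side0.png

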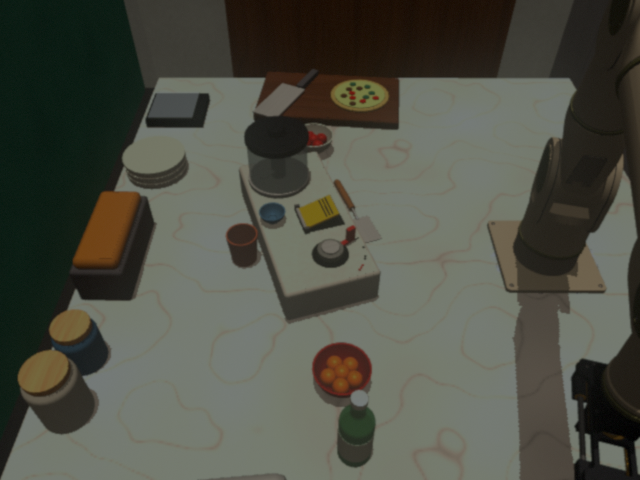

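The top view shows the chopper turned about 20°, with the dial at (302,265), red lever at (314,278) and pedal at (345,253). The side view agrees. Next I fit the chopper frame.

Run:
```python
from h import *
import numpy as np
for n in('top','side'):
    c=cam(n); p=pts(c); z=p[...,2]
    hsv=cv2.cvtColor(c['pixels'],cv2.COLOR_RGB2HSV); H,S=hsv[...,0],hsv[...,1]
    box=(abs(p[...,0]-.58)<.25)&(abs(p[...,1]+.03)<.3)
    q=p[box&(abs(z-.1)<.006)][:,:2].astype(np.float32)
    (cx,cy),wh,a=cv2.minAreaRect(q*1000)
    print(n,'deck',cx,cy,wh,a)
    m=(box&(H>20)&(H<34)&(S>120))
    (a1,b1),w1,an=cv2.minAreaRect(p[m][:,:2].astype(np.float32)*1000); print('pedal',a1,b1,w1,an)
    m=(abs(p[...,0]-.48)<.06)&(abs(p[...,1]-.055)<.05)&((H<8)|(H>172))&(S>120)&(z>.142)&(z<.155)
    print('lever top',m.sum(),p[m].mean(0))
```

```text
top deck 618.7962036132812 -32.073760986328125 (278.95599365234375, 458.8245544433594) 18.352209091186523
pedal 581.9641723632812 -96.40242004394531 (372.5663146972656, 267.0644226074219) 0.9499816298484802
lever top 30 [0.47989465 0.05400161 0.14817809]
side deck 588.2353515625 -40.05413818359375 (219.98779296875, 461.4556579589844) 18.31031608581543
pedal 550.3101806640625 -27.271163940429688 (77.71591186523438, 77.34648895263672) 18.414226531982422
lever top 34 [0.47850589 0.05618038 0.14864333]
```

Call:
carry_out([
  [-0.4,-0.4,-0.5,0,0,0],
  [-0.8,-0.8,-0.5,0,0,0],
  [-0.8,-0.8,-0.5,0,0,0],
  [-0.8,-0.8,0,0,0,0],
  [-0.8,-0.8,0,0,0,0],
  [-0.8,-0.8,0,0,0,0],
  [-0.8,-0.8,0,0,0,0],
  [-0.8,-0.8,0,0,0,0],
  [-0.8,-0.8,0,0,0,0],
  [-0.8,-0.8,0,0,0,0],
  [-0.8,-0.8,0,0,0,0],
  [-0.8,-0.8,0,0,0,0],
  [-0.8,-0.8,0,0,0,0],
  [-0.8,-0.8,0,0,0,0],
  [-0.8,-0.8,0,0,0,0],
  [-0.8,-0.8,0,0,0,0],
  [-0.5,-0.5,0,0,0,0],
  [0,0,0,0,0,0],
], fingers=0, force=20)

```text
time: 2.45
ee_pos: [0.5266, -0.0346, 0.2963]
eef_rot: [0.136, 0.991, -0.001, -0.0]
ft_force: [0.3, 0.4, -0.5]
width: 0.0005
grip_force: 0.0
```

Call:
carry_out([
  [0,0,0.5,0,0,0],
  [0,0,0.9,0,0,0],
  [0,0,0.9,0,0,0],
  [0,0,0.9,0,0,0],
  [0,0,0.4,0,0,0],
  [0,0,0.1,0,0,0],
  [0,0,0.1,0,0,0],
  [0,0,0,0,0,0],
])

```text
time: 3.45
ee_pos: [0.527, -0.0323, 0.1454]
eef_rot: [0.134, 0.991, 0.0, 0.001]
ft_force: [0.0, 0.6, 2.2]
width: 0.0003
grip_force: 1.3
```

Run:
```python
from h import *
c=cam('side'); a=c['pixels'][140:290,230:420]; cv2.imwrite('pics/s1.png',cv2.resize(a,None,fx=4,fy=4,interpolation=cv2.INTER_CUBIC)[:,:,::-1])
```

```text
(no output)
```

View pics/s1.png

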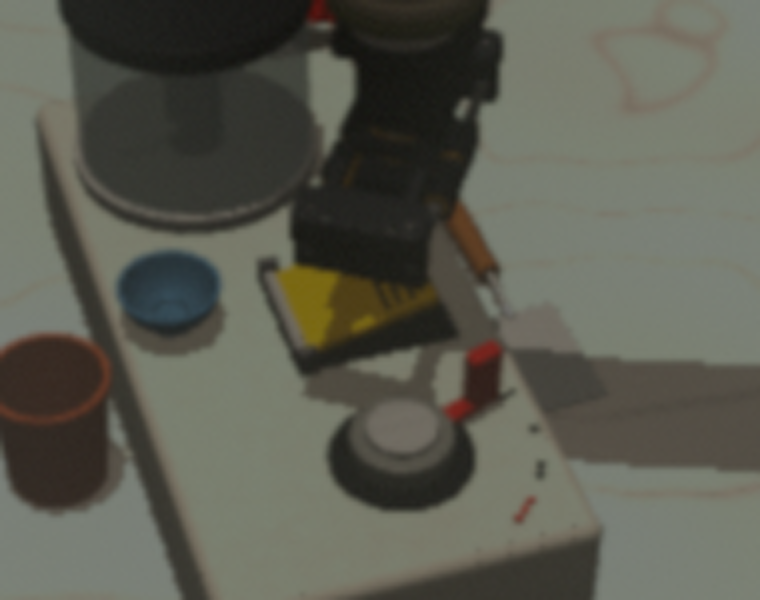

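The fingertips touch the pedal front in the crop at about (390,280), clear of the bowl and lid. Contact comes at the expected height, so I press on.

Call:
carry_out([
  [0,0,0.1,0,0,0],
  [0,0,0.1,0,0,0],
  [0,0,0.1,0,0,0],
  [0,0,0.1,0,0,0],
  [0,0,0,0,0,0],
])

```text
time: 4.12
ee_pos: [0.5259, -0.0329, 0.1286]
eef_rot: [0.135, 0.991, -0.0, -0.001]
ft_force: [-4.9, -1.1, 9.4]
width: 0.0005
grip_force: 4.4
```

Call:
carry_out([
  [0,0,0.05,0,0,0],
  [0,0,0.05,0,0,0],
  [0,0,0,0,0,0],
])

```text
time: 4.5
ee_pos: [0.5261, -0.033, 0.1277]
eef_rot: [0.135, 0.991, 0.001, -0.001]
ft_force: [-23.5, -0.7, 49.6]
width: 0.0005
grip_force: 24.6
```

Force rose sharply at 17 mm of travel, so the pedal is on its stop. Now I release, move over the lever and align.

Call:
carry_out([
  [0,0,-0.3,0,0,0],
  [0,0,-0.4,0,0,0],
  [0,0,-0.7,0,0,0],
  [0,0,-0.7,0,0,0],
  [0.43,0.45,0,0,0,0],
  [0.43,0.45,0,0,0,0],
  [0.43,0.45,0,0,0,0],
  [0.43,0.46,0,0,0,0],
  [0,0,0,0,0,-0.96],
  [0,0,0,0,0,-0.96],
  [0,0,0,0,0,-0.96],
  [0,0,0,0,0,-0.96],
  [0,0,0,0,0,-0.96],
  [0,0,0,0,0,-0.96],
  [0,0,0,0,0,-0.96],
  [0,0,0,0,0,0],
])

```text
time: 6.5
ee_pos: [0.4791, 0.0556, 0.2084]
eef_rot: [-0.328, 0.945, -0.0, -0.0]
ft_force: [-0.5, -0.0, -0.3]
width: 0.0002
grip_force: 0.0
```

Call:
carry_out([
  [0,0,0,0,0,0],
  [0,0,0,0,0,0],
  [0,0,0,0,0,0],
  [0,0,0,0,0,0],
], fingers=50)

```text
time: 7.0
ee_pos: [0.4794, 0.0557, 0.2085]
eef_rot: [-0.328, 0.945, 0.0, 0.0]
ft_force: [0.4, -0.4, -0.5]
width: 0.0327
grip_force: 0.0
```

Run:
```python
from h import *
c=cam('side'); a=c['pixels'][140:290,230:420]; cv2.imwrite('pics/s2.png',cv2.resize(a,None,fx=4,fy=4,interpolation=cv2.INTER_CUBIC)[:,:,::-1])
p=pts(c);hsv=cv2.cvtColor(c['pixels'],cv2.COLOR_RGB2HSV); H,S=hsv[...,0],hsv[...,1]
m=(abs(p[...,0]-.55)<.08)&(abs(p[...,1]+.025)<.08)&(H>20)&(H<34)&(S>120); print('pedal',p[m].min(0),p[m].max(0))
M=R.from_quat(read_state()['eef_rot']).as_matrix(); print(M.round(3),np.degrees(np.arctan2(M[1,1],M[0,1])))
```

```text
pedal [ 0.50439798 -0.07017728  0.10427898] [0.59670115 0.0190744  0.13920235]
[[-0.785 -0.62  -0.   ]
 [-0.62   0.785  0.   ]
 [ 0.     0.    -1.   ]] 128.28183603504047
```

View pics/s2.png

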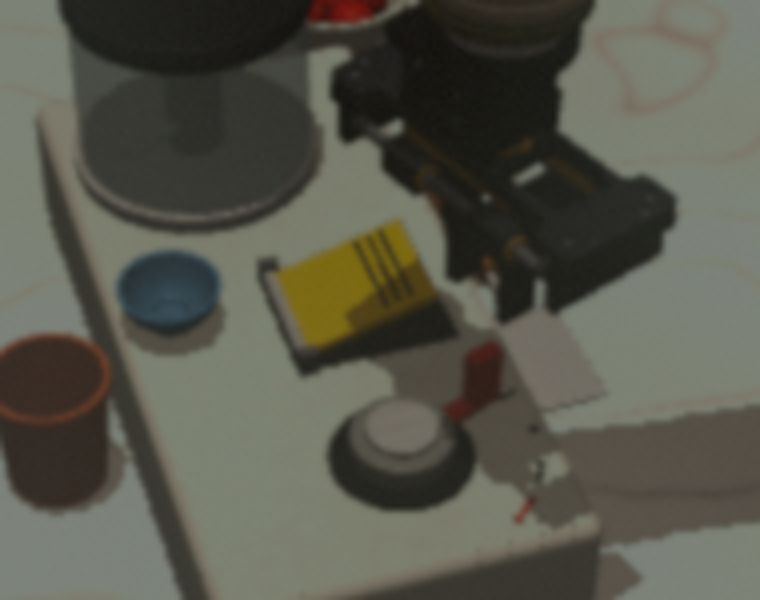

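The pedal is back up in the crop (350,290), and the jaws straddle the lever line at (485,370). Next I let them open, go down and pinch.

Call:
carry_out([
  [0,0,0,0,0,0],
  [0,0,0,0,0,0],
  [0,0,0,0,0,0],
  [0,0,0,0,0,0],
  [0,0,0.5,0,0,0],
  [0,0,0.5,0,0,0],
  [0,0,0.5,0,0,0],
  [0,0,0.5,0,0,0],
  [0,0,0,0,0,0],
])

```text
time: 8.18
ee_pos: [0.4785, 0.0555, 0.1275]
eef_rot: [-0.328, 0.945, -0.0, -0.001]
ft_force: [0.6, -0.7, 0.7]
width: 0.05
grip_force: 0.0
```

Call:
carry_out([
  [0,0,0,0,0,0],
  [0,0,0,0,0,0],
  [0,0,0,0,0,0],
  [0,0,0,0,0,0],
  [0,0,0,0,0,0],
  [0,0,0,0,0,0],
], fingers=0, force=30)

```text
time: 8.93
ee_pos: [0.4803, 0.0544, 0.1288]
eef_rot: [-0.327, 0.945, -0.001, 0.001]
ft_force: [4.4, -4.3, -1.4]
width: 0.0118
grip_force: 29.8
```

Call:
carry_out([
  [-0.008,0.152,0,0,0,0.75],
  [-0.008,0.152,0,0,0,0.75],
  [-0.008,0.152,0,0,0,0.75],
  [-0.008,0.152,0,0,0,0.75],
  [-0.008,0.152,0,0,0,0.75],
  [-0.008,0.152,0,0,0,0.75],
  [0,0,0,0,0,0],
])

```text
time: 9.8
ee_pos: [0.4688, 0.0877, 0.1288]
eef_rot: [-0.018, 1.0, -0.001, 0.002]
ft_force: [9.4, -7.7, -4.7]
width: 0.0117
grip_force: 29.8
```

Call:
carry_out([
  [-0.03,0.152,0,0,0,0.75],
  [-0.008,0.152,0,0,0,0.75],
  [-0.008,0.152,0,0,0,0.75],
  [-0.008,0.152,0,0,0,0.75],
  [-0.008,0.152,0,0,0,0.75],
  [-0.005,0.1,0,0,0,0.5],
  [0,0,0,0,0,0],
  [0,0,0,0,0,0],
])

```text
time: 10.8
ee_pos: [0.4775, 0.1189, 0.1287]
eef_rot: [0.275, 0.962, -0.002, 0.001]
ft_force: [3.8, -12.8, 1.8]
width: 0.012
grip_force: 29.9
```

Run:
```python
from h import *
s=read_state(); d=np.array(s['ee_pos'])[:2]-[.525,.091]; print(np.hypot(*d),218.3-np.degrees(np.arctan2(d[1],d[0]))%360, s['joint_positions'])
M=R.from_quat(s['eef_rot']).as_matrix(); print(128.3-np.degrees(np.arctan2(M[1,1],M[0,1])))
c=cam('side'); a=c['pixels'][140:290,230:420]; cv2.imwrite('pics/s3.png',cv2.resize(a,None,fx=4,fy=4,interpolation=cv2.INTER_CUBIC)[:,:,::-1])
```

```text
0.05503335706120645 68.7197943698834 [-0.87447761  0.13664864  0.57796206  1.96437769 -0.08090501  1.06364843
  0.75312789]
70.16893001461477
```

View pics/s3.png

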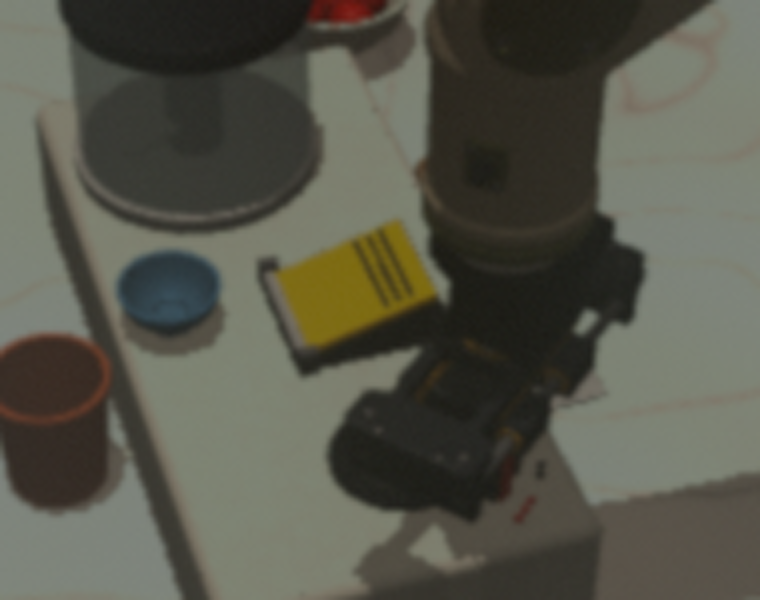

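The pads still hold the red lever at (508,475), in line with the three red dots at (525,508). The measured turn is about 69–70° (1.2 rad), and the grip is steady.

```bash
python3 -c "
from bench import r
print(r.close_job())"
```

```text
the job is handed in; nothing more can be done
None
```

The job is handed in: I pressed the reset pedal to its stop (about 50 N on the tool there) and it sprang back up, then pinched the dial lever and turned it to about 1.2 rad, where the gripper holds it at the three red dots; nothing else was touched.

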